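Aim the inspection mirror and hold it

ROBOT

A 6-joint arm with a two-finger parallel gripper is mounted at the origin on a cart in front of the work surface, level with it; the furniture and walls round the work are solid. World frame = base frame: x ahead of the robot, y to its left, z up, the work surface at z = 0. Lengths are in m, angles in degrees, forces in N, time in s.
With the tool pointing down it reaches from about 0.4 to 0.825 m from the base axis. Payload 7 kg.
Tool frame: the origin (TCP) lies at the very end of the fingers, on their centre line; the grasp point (between the pads) lies 19 mm behind it (hold_point_z is the distance from the TCP to the grasp point, in m); x points along the fingers, y is the direction in which the jaws open and shut, and the axes are right-handed (so a half turn about x gives the same grasp; the last joint's range is limited). The gripper opens to 88 mm and grips with 3 to 60 N. Pads are 19 mm wide; open, the fingers measure 130 mm over their backs; the gripper's body (78 mm by 193 mm) begins 47 mm behind the grasp point.
Start: joints at [88.986, 20.546, 0.682, 0, -70.136, -16.507], TCP at [0.203, 0.644, 0.227] pointing down, gripper open.
Joint ranges: [-176.03, 176.03], [-82.01, 121.73], [-58.28, 71.71], [-173.87, 95.51], [-174.79, -0.11], [-173.66, 173.66]. Speed limits (degrees/s): [136.94, 136.94, 172.46, 180, 180, 180].

INTERFACE

Orientations are given as [roll, pitch, yaw] about the fixed x, y, z axes, in that order (R = Rz(yaw) Ry(pitch) Rx(roll)).
In Python, from plant import * gives the robot as it stands.
- The arm moves only by the shell command python3 -m crank 'ROWS'. ROWS is a JSON object of lists of equal length, an entry for each row: "delta_pos": the shift along the tool's x, y, z in m, a list of three; "turn": the turn, a rotation vector about the tool's x, y, z in degrees, a list of three; "grip": the opening, from 0 (shut) to 1 (fully open). A call has 1 to 12 rows; each row is the pose to reach, as a shift and turn from the pose commanded when the call began, along the tool's axes at that moment; what a row does not reach only later rows make up. A row lasts 1/12 s, in which the tool goes at most 41.7 mm and 7.16 degrees, less where a joint would pass 70% of its speed; a pose out of reach is approached as far as the arm can. A call with a gripper value outside its range is refused whole. The fingers move at their own pace and stop on an object; the grip force is fixed at half the most. Time passes only in rows, so rows that repeat a pose let the fingers close. It gives the time, the measured TCP pose, the force and the opening at its end, in the units of the state.
- get_obs(): the state, without advancing time (a new reading comes with each control period).
- snapshot(name): name is "scene" or "top" or "wrist"; returns a dict with "pixels" (420x560x3 uint8, blue, green, red), "range_z" (420x560 float32, m along the optical axis (not along the pixel's ray), 0 where there is no reading), "camera_matrix" (3x3 intrinsics, pixels), "eye" and "rotation" of the camera in the world. Camera axes: x right, y up, looking along -z (the intrinsics and any distortion apply to the point x, -y, -z); pixel columns grow to the right and rows downward; lengths in m; the calibration is good to about 2 mm. The wrist camera is an equidistant fisheye: a pixel r from the principal point sees the ray r / f radians off the axis. A picture is of the moment at which its call begins.
- close_job(): hands the job in, once; it reports no verdict.
The state is a dict: "clock": time; "joint_pos": joint angles; "qvel": joint speeds; "tau": joint torques, N m; "tool_pos": TCP position; "orientation": TCP orientation; "force": force on the tool from outside, world axes, zero at the start; "moment": the same for the moment, N m; "opening": finger opening in m.
Only numpy, scipy, OpenCV 4.12 (cv2) and the standard library are available. Lean on these libraries where they do the work, as an engineer would, in place of code of your own. Each camera call takes 0.05 s, during which the arm holds its last target. There are 200 camera calls.

TASK

Slide the mirror carriage along its rail until the mirror stands squarely in front of the bench camera's lens, and turn the mirror by the yellow bar on top until the camera, looking straight into it, sees the orange ball in the middle of its view. The mirror springs back when let go, so finish while still holding the bar, with carriage and mirror exactly there. Do not knock against the camera or the two ball stands, and leave the pad stack, the green tin and the oil bottle where they are.

Things in the scene. Friction and masses are not known exactly. Their poses are not given: they have to be found in the camera images.
- rail: Fixed grey base plate 60 x 280 mm, 12 mm thick, with two steel rods along its y axis between 40 mm high end blocks; the mirror carriage runs on the rods. Origin: centre of the underside, on the bench. y = along the rail, x = away from the robot towards the camera's side, z up. Stands at a different place and yaw each time.
- carriage (a joint): Position of the aluminium carriage (52 x 40 mm, top 42 mm above the bench) along the rail's y axis, in m; 0 = middle, end stops at -0.092 and +0.092. Stays where it is left, about 1.5 N of friction.
- mirror (a joint): Turn of the mirror on the carriage about the vertical axis, rad, counter-clockwise from above positive, stops at -1.1 and +1.1. At 0 its face looks along the rail's +x, back at the camera; a light spring (0.06 Nm per rad) pulls it there. The face (frame 56 mm wide, 45 to 95 mm above the bench) lies on the turning axis, at rail x = 0, y = carriage joint value.
- grip_bar: Centre of the yellow grip bar on top of the mirror, on its turning axis, 119 mm above the bench. The bar is 40 mm long (along the mirror's face), 12 mm thick (along the mirror's normal) and 32 mm high (from 103 to 135 mm above the bench; the frame's top is at 95 mm). x axis = the mirror's normal, y axis = along the bar, z up. Grip it from above across its 12 mm.
- pointer: Thin red pointer needle just under the mirror, on the same vertical axis, tip 50 mm from it, 43 mm above the bench, geared to turn twice as far as the mirror: by the law of reflection its x axis (hub to tip) is the direction in which the camera's line of sight leaves the mirror. Origin: on the axis, at bench height; y to the left, z up.
- bench_camera: Fixed grey bench camera on a round foot (44 mm across), 87 mm tall, behind the rail as the robot sees it, about 105 mm from the rail's middle line. Origin: centre of the foot's underside. Same yaw as the rail; it looks level along its own -x, so its line of sight crosses the rail at right angles, 70 mm above the bench. Its place along the rail differs each time.
- lens (a point): Centre of the front of the bench camera's lens, 31 mm in front (own -x) of the camera's origin, 70 mm above the bench.
- orange_target: Orange ball (38 mm across), its centre 70 mm above the bench, on a fixed thin post with a 40 mm round foot. Origin: centre of the foot's underside, straight below the ball; z up. Stands beyond one end of the rail, left or right differs.
- blue_target: Blue ball on the same kind of fixed stand as the orange one, same origin, beyond the other end of the rail; not the one wanted.
- pad_stack: Small loose stack of tan round pads, 35 mm across and 23 mm high, behind the rail on the right of the camera. Origin: centre of the underside.
- glue_tin: Loose green tin with grey lid, 66 mm across, 60 mm high, well to the right. Origin: centre of the underside.
- oil_bottle: Loose small white oil bottle with red spout, 33 mm across, 105 mm high, well to the right. Origin: centre of the underside.

How it is judged:
By the outcome, as a careful person would: the job done as asked, in the order asked, and still so for the second after the job is handed in, while the arm keeps its last pose, push and grip.
It also fails if it takes over 32 s, if anything falls off the work surface, if the arm or the gripper's body presses on something with over 40 N, if the wrist force passes 120 N, or if a joint passes its speed limit or range.

## Working session

There is one attempt and no reset: what is moved stays moved. The work goes in short steps, Python scripts to look and compute and a shell command to move; the robot and the scene stay as the last step left them, time stands still between calls to the robot, and variables do not carry over. Pictures are saved under pics/ and viewed, about 8 in all and at most 12, crops included, and the job is handed in when it is done.

```bash
ls; mkdir -p pics
cat > h.py <<'E'
from plant import *
import numpy as np, cv2
from scipy.spatial.transform import Rotation as R
def cloud(s):
    K=np.array(s["camera_matrix"]);z=s["range_z"];v,u=np.mgrid[:420,:560]
    P=np.stack([(u-K[0,2])/K[0,0]*z,-(v-K[1,2])/K[1,1]*z,-z],-1)
    W=P@np.array(s["rotation"]).T+np.array(s["eye"])
    W[z<=0]=np.nan
    return W
E
python3 - <<'E'
from h import *
for n in ("scene","top"):
    s=snapshot(n); np.savez(n+".npz",**s)
    cv2.imwrite(f"pics/{n}0.png",s["pixels"]); print(n,s["camera_matrix"],s["eye"],[k for k in s])
o=get_obs();print(o)
E
```

```text
pics
scene [[510.6389183    0.         280.92785363]
 [  0.         510.6389183  211.57650924]
 [  0.           0.           1.        ]] [-0.1658952  -0.80692765  0.97824492] ['pixels', 'range_z', 'camera_matrix', 'eye', 'rotation']
top [[521.87103482   0.         280.07144123]
 [  0.         521.87103482 213.76821262]
 [  0.           0.           1.        ]] [ 0.4145236  -0.1381969   1.72523807] ['pixels', 'range_z', 'camera_matrix', 'eye', 'rotation']
{'clock': 0.1, 'joint_pos': array([ 8.89859679e+01,  2.05865890e+01,  6.39033962e-01, -1.89784123e-02,
       -7.01350440e+01, -1.65039889e+01]), 'qvel': array([ 0.04500725, -0.06741509,  0.07384118,  0.09720355,  0.05100372,
       -0.00455893]), 'tau': array([-1.68015456e-03, -5.84165668e+01,  2.93749827e+01,  7.01553360e+00,
        1.01190631e-02, -5.47756179e-05]), 'tool_pos': array([0.20309802, 0.64326237, 0.22572092]), 'orientation': array([  94.31653579,   89.91549547, -103.20794695]), 'force': array([0.75867093, 0.28149925, 0.89944489]), 'moment': array([ 0.02003412,  0.01752632, -0.06370264]), 'opening': 0.08746135230068595}
```

View pics/top0.png

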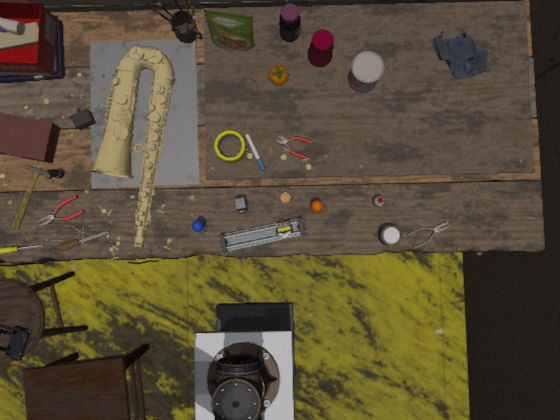

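View pics/scene0.png

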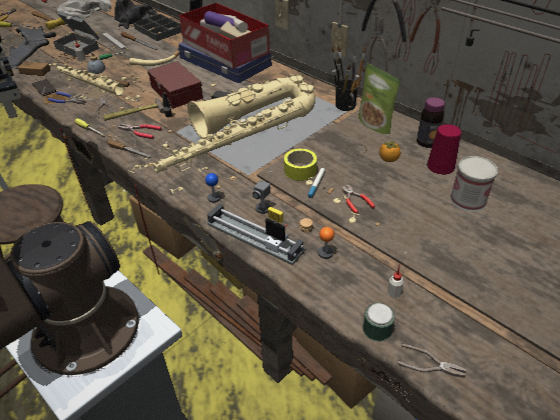

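The top view shows the blue ball at (198,226), the bench camera at (241,204), the orange ball at (317,206), the yellow bar at (285,229), and the rail running from (222,242) to (303,227). The scene view agrees. Next I measure coarse positions.

```bash
cat >> h.py <<'E'
def load(n): return dict(np.load(n+".npz"))
def masks(s):
    h=cv2.cvtColor(s["pixels"],cv2.COLOR_BGR2HSV).astype(int);H,S,V=h[...,0],h[...,1],h[...,2]
    return dict(orange=(H>4)&(H<15)&(S>190)&(V>110),blue=(H>105)&(H<125)&(S>150)&(V>70),yellow=(H>22)&(H<32)&(S>170)&(V>120))
E
python3 - <<'E'
from h import *
for n,rows in (("top",(185,260)),("scene",(160,270))):
    s=load(n);W=cloud(s);m=masks(s)
    reg=np.zeros((420,560),bool)
    reg[rows[0]:rows[1],185:345]=1
    x=W[...,2]
    for k,mm in m.items():
        q=mm&reg&(W[...,2]>.03)
        p=W[q]; v,u=np.where(q)
        print(n,k,q.sum(),np.round(np.median(p,0),4),p.min(0).round(4),p.max(0).round(4),u.mean().round(1),v.mean().round(1))
    # rail plate+rods : points by height
    for lo,hi in ((.006,.03),(.034,.046),(.06,.09)):
        q=reg&(x>lo)&(x<hi); 
        if n=="top":
            pts=W[q]; 
            nn,lab,st,c=cv2.connectedComponentsWithStats(q.astype(np.uint8))
            for i in range(1,nn):
                if st[i,4]>8:
                    p=W[lab==i]; r=cv2.minAreaRect((p[:,:2]*1000).astype(np.float32))
                    print(lo,hi,st[i],np.round(p.mean(0),4),np.round(r[0],1),np.round(r[1],1),round(r[2],2))
E
```

```text
Traceback (most recent call last):
  File "h.py", line 7, in cloud
    W=P@np.array(s["rotation"]).T+np.array(s["eye"])
      ~~~~~~~~~~~~~~~~~~~~~~~~~~~^~~~~~~~~~~~~~~~~~~
ValueError: operands could not be broadcast together with shapes (420,560) (3,)
```

Run:
```python
from h import *
s=load("top");c=s["pixels"][185:260,185:345];cv2.imwrite("pics/topc.png",cv2.resize(c,None,fx=5,fy=5,interpolation=cv2.INTER_CUBIC))
```

```text
(no output)
```

View pics/topc.png

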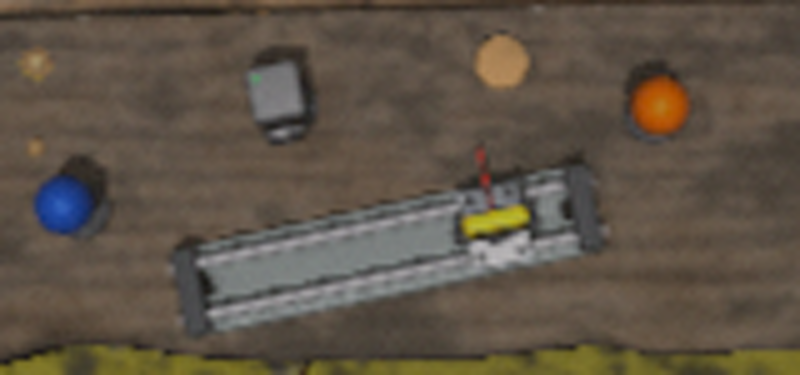

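The crop shows the camera about 40 px (roughly 130 mm) left of the carriage, and the pointer roughly normal to the rail. `rotation` has shape (3,), so it must be roll/pitch/yaw.

```bash
sed -i 's/np.array(s\["rotation"\]).T/R.from_euler("xyz",s["rotation"],degrees=True).as_matrix().T/' h.py
python3 - <<'E'
from h import *
for n,rows in (("top",(185,260)),("scene",(160,270))):
    s=load(n);W=cloud(s);m=masks(s);print(s["rotation"])
    reg=np.zeros((420,560),bool)
    reg[rows[0]:rows[1],185:345]=1
    x=W[...,2]
    for k,mm in m.items():
        q=mm&reg&(W[...,2]>.03)
        p=W[q]; v,u=np.where(q)
        if len(p): print(n,k,q.sum(),np.round(np.median(p,0),4),p.min(0).round(4),p.max(0).round(4),u.mean().round(1),v.mean().round(1))
    for lo,hi in ((.006,.1),(.034,.05),(.06,.1)):
        q=reg&(x>lo)&(x<hi); 
        if n=="top":
            nn,lab,st,c=cv2.connectedComponentsWithStats(q.astype(np.uint8))
            for i in range(1,nn):
                if st[i,4]>8:
                    p=W[lab==i]; r=cv2.minAreaRect((p[:,:2]*1000).astype(np.float32))
                    print(lo,hi,st[i],np.round(p.mean(0),4),np.round(r[0],1),np.round(r[1],1),round(r[2],2))
E
```

```text
[  3.92162786   0.29541277 -91.25329561]
top orange 73 [ 0.5495 -0.2487  0.0838] [ 0.5338 -0.2653  0.0694] [ 0.5653 -0.2334  0.0975] 316.6 205.8
top blue 91 [0.4946 0.1294 0.0841] [0.4788 0.1149 0.0727] [0.5104 0.1467 0.0968] 197.3 225.6
top yellow 39 [ 0.4795 -0.1434  0.135 ] [ 0.4714 -0.1617  0.126 ] [ 0.4858 -0.1248  0.1467] 284.1 228.4
0.006 0.1 [278 192  15  11 101] [ 0.5865 -0.1496  0.0223] [ 588.5 -149.2] [40.9 35.8] 74.55
0.006 0.1 [189 195   6   5  14] [0.5951 0.1598 0.0092] [594.5 160. ] [17.5 13.1] 85.45
0.006 0.1 [233 196  17  19 192] [ 0.5595 -0.0086  0.0752] [560.2  -5. ] [58.4 51.5] 39.6
0.006 0.1 [309 198  16  16 143] [ 0.5509 -0.2488  0.0665] [ 555.9 -253.3] [49.2 48.8] 81.18
0.006 0.1 [330 208   6   5   9] [ 0.54   -0.3049  0.0073] [ 539.5 -303.9] [17.1  8.9] 51.4
0.006 0.1 [ 219  214   89   40 1542] [ 0.4646 -0.0703  0.0244] [466.7 -72.4] [ 83.  291.5] 10.18
0.006 0.1 [192 219  17  14 148] [0.4967 0.1262 0.0653] [498.9 132.1] [50.6 40.3] 83.56
0.006 0.1 [309 240   7   4  10] [ 0.4401 -0.2348  0.0076] [ 438.8 -234.9] [19.7  9.8] 88.63
0.034 0.05 [276 219  18   9  68
[... 339 characters left out ...]
 0.1 [234 197  13  17 164] [ 0.5591 -0.0081  0.0861] [557.5  -8. ] [50.1 33.6] 10.63
0.06 0.1 [312 200  11  12 109] [ 0.5508 -0.2491  0.0843] [ 551.2 -249.2] [32.  35.1] 87.22
0.06 0.1 [192 220  12  12 112] [0.4967 0.1283 0.0833] [497.6 129.2] [34.5 35.3] 63.0
0.06 0.1 [276 227  17   7  25] [ 0.4732 -0.1429  0.0896] [ 474.5 -143.7] [ 7.7 53.2] 13.12
[ 47.46843763   1.09354922 -45.92978323]
scene orange 92 [ 0.5416 -0.2553  0.0797] [ 0.5297 -0.2659  0.0692] [ 0.5611 -0.2379  0.0897] 326.4 234.2
scene blue 104 [0.4898 0.1243 0.0814] [0.4759 0.1121 0.0688] [0.5071 0.141  0.092 ] 211.1 178.4
scene yellow 15 [ 0.4736 -0.1471  0.1325] [ 0.4701 -0.1591  0.1291] [ 0.4861 -0.1279  0.1358] 275.9 212.2
```

```bash
cat >> h.py <<'E'
def plan(pos,jaw):
    """delta_pos and turn (tool axes) to put TCP at pos pointing straight down with tool y at yaw jaw (deg, world)"""
    o=get_obs();T=R.from_euler("xyz",o["orientation"],degrees=True)
    y=np.array([np.cos(np.radians(jaw)),np.sin(np.radians(jaw)),0]);x=np.array([0,0,-1.]);G=R.from_matrix(np.stack([x,y,np.cross(x,y)],1))
    d=T.inv().apply(np.array(pos)-o["tool_pos"]);t=(T.inv()*G).as_rotvec(degrees=True)
    ty=T.apply([0,1,0])
    print("tcp",o["tool_pos"].round(4),"jawyaw",np.degrees(np.arctan2(ty[1],ty[0])).round(2),"down",T.apply([1,0,0]).round(3),"\n delta",d.round(4),"turn",t.round(2),"F",o["force"].round(1),"j",o["joint_pos"].round(1),"t",o["clock"])
E
python3 -c "
from h import *
plan([.36,.36,.22],10.9);plan([.45,-.02,.22],10.9);plan([.45,-.02,.22],190.9)"
```

```text
tcp [0.2031 0.6433 0.2257] jawyaw -107.52 down [-0.    -0.001 -1.   ] 
 delta [ 0.0061  0.2229 -0.2349] turn [-1.1842e+02  8.0000e-02 -6.0000e-02] F [0.8 0.3 0.9] j [ 89.   20.6   0.6  -0.  -70.1 -16.5] t 0.1
tcp [0.2031 0.6433 0.2257] jawyaw -107.52 down [-0.    -0.001 -1.   ] 
 delta [ 0.0066  0.5581 -0.4352] turn [-1.1842e+02  8.0000e-02 -6.0000e-02] F [0.8 0.3 0.9] j [ 89.   20.6   0.6  -0.  -70.1 -16.5] t 0.1
tcp [0.2031 0.6433 0.2257] jawyaw -107.52 down [-0.    -0.001 -1.   ] 
 delta [ 0.0066  0.5581 -0.4352] turn [ 6.158e+01 -5.000e-02 -7.000e-02] F [0.8 0.3 0.9] j [ 89.   20.6   0.6  -0.  -70.1 -16.5] t 0.1
```

```bash
python3 -m crank '{"delta_pos":[[0,0.223,-0.235],[0,0.223,-0.235],[0,0.223,-0.235],[0,0.223,-0.235],[0,0.223,-0.235],[0,0.223,-0.235],[0,0.223,-0.235],[0,0.558,-0.435],[0,0.558,-0.435],[0,0.558,-0.435],[0,0.558,-0.435],[0,0.558,-0.435]],"turn":[[61.6,0,0],[61.6,0,0],[61.6,0,0],[61.6,0,0],[61.6,0,0],[61.6,0,0],[61.6,0,0],[61.6,0,0],[61.6,0,0],[61.6,0,0],[61.6,0,0],[61.6,0,0]],"grip":[1,1,1,1,1,1,1,1,1,1,1,1]}'
python3 -c "
from h import *
plan([.47,-.08,.24],190.9)"
```

```text
clock: 1.1
tool_pos: [0.3965, 0.1847, 0.2266]
orientation: [-18.1, 90.0, 82.8]
force: [1.2, 0.5, -0.9]
opening: 0.0876
tcp [0.3965 0.1847 0.2266] jawyaw -169.1 down [ 0.  0. -1.] 
 delta [-0.0135 -0.0221 -0.2738] turn [0.   0.01 0.  ] F [ 1.2  0.5 -0.9] j [ 51.   -2.6 -27.5  -0.  -65.1 -40.1] t 1.1
```

```bash
python3 -m crank '{"delta_pos":[[-0.013,-0.022,-0.274],[-0.013,-0.022,-0.274],[-0.013,-0.022,-0.274],[-0.013,-0.022,-0.274],[-0.013,-0.022,-0.274],[-0.013,-0.022,-0.274],[-0.013,-0.022,-0.274],[-0.013,-0.022,-0.274],[-0.013,-0.022,-0.274],[-0.013,-0.022,-0.274]],"turn":[[0,0,0],[0,0,0],[0,0,0],[0,0,0],[0,0,0],[0,0,0],[0,0,0],[0,0,0],[0,0,0],[0,0,0]],"grip":[1,1,1,1,1,1,1,1,1,1]}'
python3 - <<'E'
from h import *
plan([.479,-.143,.2],190.9)
s=snapshot("wrist");np.savez("w1.npz",**s);cv2.imwrite("pics/w1.png",s["pixels"]);print(s["camera_matrix"],s["eye"],s["rotation"])
E
```

```text
clock: 1.93
tool_pos: [0.4696, -0.0781, 0.2392]
orientation: [67.8, 90.0, 168.7]
force: [-0.3, 0.3, 0.1]
opening: 0.0874
tcp [ 0.4696 -0.0781  0.2392] jawyaw -169.18 down [-0.001  0.    -1.   ] 
 delta [ 0.0392  0.003  -0.0655] turn [-0.08  0.02 -0.04] F [-0.3  0.3  0.1] j [ 14.3   1.  -22.3  -0.  -66.8  -3.5] t 1.9333
[[325.1922621    0.         278.0699573 ]
 [  0.         325.1922621  209.04095855]
 [  0.           0.           1.        ]] [ 0.48254427 -0.14912681  0.39732631] [-1.52439394e+01 -2.67472511e-02 -1.69161525e+02]
```

View pics/w1.png

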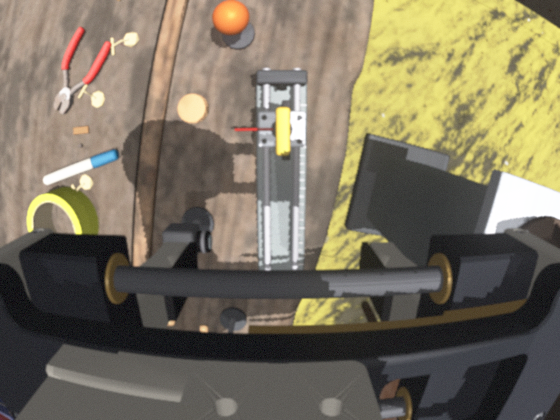

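The wrist view shows the orange ball at (231,17), the end block at (282,75), the bar at (283,131), the pads at (192,108), and the bench camera partly hidden at (200,235). I back off along +y for a clear view of that camera.

```bash
python3 -m crank '{"delta_pos":[[-0.01,0,0.14],[-0.01,0,0.14],[-0.01,0,0.14],[-0.01,0,0.14],[-0.01,0,0.14],[-0.01,0,0.14]],"turn":[[0,0,0],[0,0,0],[0,0,0],[0,0,0],[0,0,0],[0,0,0]],"grip":[1,1,1,1,1,1]}'
cat >> h.py <<'E'
def fcloud(s):
    K=np.array(s["camera_matrix"]);z=s["range_z"];v,u=np.mgrid[:420,:560]
    a=(u-K[0,2])/K[0,0];b=(v-K[1,2])/K[1,1];r=np.hypot(a,b)+1e-9;k=np.tan(r)/r
    P=np.stack([a*k*z,-b*k*z,-z],-1)
    W=P@R.from_euler("xyz",s["rotation"],degrees=True).as_matrix().T+np.array(s["eye"]);W[z<=0]=np.nan
    return W
E
python3 - <<'E'
from h import *
from scipy.optimize import least_squares
s=snapshot("wrist");np.savez("w2.npz",**s);cv2.imwrite("pics/w2.png",s["pixels"])
for n in ("w1","w2"):
    s=load(n);W=fcloud(s);m=masks(s);z=W[...,2]
    print(n,"bench z",np.nanmedian(z[60:200,215:250]))
    for k in("orange","blue"):
        q=m[k]&(z>.055)&(z<.1)
        if q.sum()<30: continue
        P=W[q];P=P[P[:,2]>.06]
        f=least_squares(lambda c:np.linalg.norm(P-c,axis=1)-.019,P.mean(0)-[0,0,.012],loss="soft_l1",f_scale=.001)
        print(k,len(P),f.x.round(4))
    q=m["yellow"]&(z>.131)&(z<.14);r=cv2.minAreaRect((W[q][:,:2]*1000).astype(np.float32));print("bar",q.sum(),np.round(r[0],1),np.round(r[1],1),r[2],np.nanmedian(z[q]))
    for lo,hi in ((.036,.045),(.075,.1)):
        q=((z>lo)&(z<hi)).astype(np.uint8);q[300:]=0
        nn,lab,st,c=cv2.connectedComponentsWithStats(q)
        for i in range(1,nn):
            if st[i,4]>60:
                p=W[lab==i];r=cv2.minAreaRect((p[:,:2]*1000).astype(np.float32))
                print(lo,st[i],p.mean(0).round(4),np.round(r[0],1),np.round(r[1],1),round(r[2],2))
E
```

```text
clock: 2.48
tool_pos: [0.443, 0.0613, 0.2498]
orientation: [-59.7, 90.0, 41.4]
force: [0.0, 0.3, 0.2]
opening: 0.0877
w1 bench z -9.589296414058701e-05
bar 0 [0. 0.] [0. 0.] 0.0 nan
0.036 [256  70  52  14 712] [ 0.4882 -0.2001  0.0395] [ 488.3 -200.3] [55.7 15.1] 10.97
0.036 [258 111  18  36 619] [ 0.4936 -0.1404  0.0421] [ 493.6 -140.3] [18.7 38.7] 10.77
0.036 [290 111  16  36 550] [ 0.4606 -0.1469  0.0419] [ 460.4 -146.8] [16.8 38.7] 11.48
0.036 [ 49 190  41  44 220] [ 0.7236 -0.0048  0.0404] [731.9  -5.8] [22.7 82.6] 54.65
0.036 [ 37 202  10  26  86] [0.7904 0.0187 0.0407] [788.6  15.7] [42.8  7.9] 72.86
0.075 [212   0  37  33 922] [ 0.5487 -0.2467  0.0834] [ 550.  -248.1] [36.  34.2] 15.49
0.075 [281 101  10   8  62] [ 0.4788 -0.1676  0.0947] [ 478.8 -167. ] [8.4 6.6] 10.38
0.075 [162 228  48  27 714] [ 0.5545 -0.0162  0.0831] [556.4 -12.8] [26.4 55. ] 79.92
w2 bench z -8.42418164680725e-05
blue 771 [0.4959 0.1305 0.0699]
bar 0 [0. 0.] [0. 0.] 0.0 nan
0.036 [245   0  38  26 521] [ 0.4915 -0.1338  0.0422] [ 497.6 -133.9] [41.3 30.7] 12.55
0.036 [290   0  16  26 372] [ 0.4593 -0.1408  0.0417] [ 460.  -141.6] [17.2 31.5] 10.99
0.036 [ 58  84  26  73 263] [0.714  0.022  0.0405] [723.6  23.5] [38.8 96.4] 5.72
0.036 [ 30  92  24  58 240] [0.7835 0.0297 0.0405] [775.3  29.5] [39.9 77.1] 8.11
0.036 [545 158  15  11  62] [ 0.0487 -0.0607  0.0407] [ 45.9 -62.9] [38.6  3.7] 38.38
0.036 [516 162  28  67 332] [ 0.076  -0.0027  0.0406] [77.1 -2.5] [ 21.  100.9] 0.22
0.036 [258 174  48  14 653] [0.4401 0.0547 0.0397] [439.6  55. ] [54.5 15.6] 11.18
0.075 [283   2   9  20 153] [ 0.4695 -0.1206  0.0918] [ 470.  -123.3] [ 7.7 15.7] 11.2
0.075 [ 158   92   50   34 1401] [ 0.5564 -0.0069  0.085 ] [555.9  -7.3] [50.5 34. ] 9.07
0.075 [542 176  18  72 692] [0.0655 0.014  0.0862] [65.6  6.5] [20.6 96.9] 12.09
0.075 [203 227  33  32 797] [0.4948 0.1269 0.0833] [495.6 129.4] [34.8 35.9] 85.7
  return np.nanmean(a, axis, out=out, keepdims=keepdims)
```

View pics/w2.png

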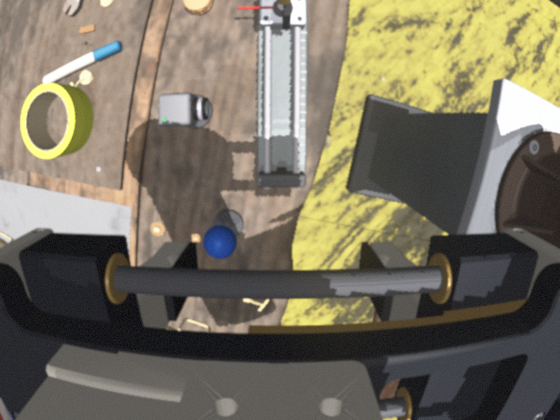

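The second view shows the bench camera clear, with its body at (180,110) and lens at (205,110). The left end block is at (282,180) and the blue ball at (220,241). Now I refine everything in rail coordinates.

Run:
```python
from h import *
from scipy.optimize import least_squares
W1=fcloud(load("w1"));W2=fcloud(load("w2"))
P=W1[0:45,205:255].reshape(-1,3);P=P[(P[:,2]>.065)&(P[:,2]<.095)]
f=least_squares(lambda c:np.linalg.norm(P-c,axis=1)-.019,P.mean(0)-[0,0,.012],loss="soft_l1",f_scale=.001);print("orange",f.x.round(4))
o=f.x
E1,E2=np.array([.4882,-.2001]),np.array([.4401,.0547])
d=E2-E1;yaw=np.arctan2(-d[0],d[1]);C=(E1+E2)/2
def toR(p):
    q=p[...,:2]-C;return np.stack([q[...,0]*np.cos(yaw)+q[...,1]*np.sin(yaw),-q[...,0]*np.sin(yaw)+q[...,1]*np.cos(yaw)],-1)
print("yaw",np.degrees(yaw),"C",C,"orange rail",toR(o))
for n,W in(("w1",W1),("w2",W2)):
    reg=W[60:270,140:230] if n=="w2" else W[200:260,150:230]
    A=reg.reshape(-1,3);r=toR(A)
    box=(A[:,2]>.084)&(A[:,2]<.09)&(abs(r[:,0]-.105)<.05);b=r[box]
    print(n,"box",box.sum(),np.percentile(b,[1,50,99],axis=0).round(4).tolist(), "z",np.median(A[box,2]).round(4))
    rc=cv2.minAreaRect((b*1000).astype(np.float32));print(rc)
    l=(A[:,2]>.05)&(A[:,2]<.083)&(r[:,0]>.06)&(r[:,0]<.09);print(" lens",l.sum(),np.percentile(r[l],[1,50,99],axis=0).round(4).tolist())
# rail edges: rod/plate pts; bar
A=W1[60:160,250:310].reshape(-1,3)
k=A[:,2]>.12
if k.sum():
    r=toR(A[k]);print("bar",k.sum(),np.median(A[k,2]),np.percentile(r,[1,50,99],axis=0).round(4).tolist(),cv2.minAreaRect((r*1000).astype(np.float32)))
for n,W in(("w1",W1),("w2",W2)):
  A=W[30:200,245:315].reshape(-1,3);r=toR(A);
  for lo in (-.08,-.03,.02):
    k=(A[:,2]>.006)&(A[:,2]<.016)&(r[:,1]>lo)&(r[:,1]<lo+.05);
    if k.sum()>40: print(n,"plate x' at",lo,np.percentile(r[k,0],[.5,99.5]).round(4))
```

```text
orange [ 0.5506 -0.2496  0.0698]
yaw 10.690238276499104 C [ 0.46415 -0.0727 ] orange rail [ 0.05212211 -0.18985362]
w1 box 334 [[0.0919, 0.0308], [0.1087, 0.0361], [0.1267, 0.0431]] z 0.0867
((104.98808288574219, 37.69508743286133), (15.123706817626953, 43.968292236328125), 87.50236511230469)
 lens 302 [[0.0769, 0.0348], [0.0818, 0.0439], [0.0897, 0.0576]]
w2 box 1417 [[0.058, 0.0315], [0.1024, 0.0536], [0.1266, 0.2038]] z 0.0868
((92.9165267944336, 118.1517333984375), (46.552093505859375, 182.7361297607422), 10.07862377166748)
 lens 583 [[0.0603, 0.0357], [0.0792, 0.0567], [0.0895, 0.2091]]
bar 667 0.13454845295778128 [[-0.0051, -0.0911], [-0.0001, -0.0717], [0.0054, -0.0521]] ((-0.25002241134643555, -71.55415344238281), (11.362188339233398, 39.31212615966797), 0.11746591329574585)
w1 plate x' at -0.08 [-0.0295  0.0299]
w1 plate x' at -0.03 [-0.0291  0.0292]
w2 plate x' at -0.08 [-0.0301  0.0294]
w2 plate x' at -0.03 [-0.029   0.0303]
w2 plate x' at 0.02 [-0.0297  0.0297]
```

Run:
```python
from h import *
C=np.array([.46415,-.0727]);yaw=np.radians(10.69)
Rm=np.array([[np.cos(yaw),-np.sin(yaw)],[np.sin(yaw),np.cos(yaw)]])
W=fcloud(load("w2"));A=W[60:200,140:230].reshape(-1,3);r=(A[:,:2]-C)@Rm
ok=(r[:,1]<.08)&(r[:,1]>.0)&(r[:,0]>.06)&(r[:,0]<.14)
b=r[ok&(A[:,2]>.084)&(A[:,2]<.09)]
print("box",len(b),np.percentile(b,[1,50,99],axis=0).round(4).tolist(),cv2.minAreaRect((b*1000).astype(np.float32)))
for hi in (.06,.065,.07,.075,.08,.083,.086):
    k=ok&(A[:,2]>hi-.005)&(A[:,2]<hi)&(r[:,0]<.088)
    if k.sum()>5:print(hi,k.sum(),np.percentile(r[k],[2,50,98],axis=0).round(4).tolist())
def tgt(yc):
    m=C+Rm@[0,yc];o=np.array([.5506,-.2496])-m;a=np.degrees(np.arctan2(o[1],o[0]));rel=(a-10.69)/2
    print("yc",yc,"mirror",m.round(4),"orange dir",a.round(2),"mirror angle",rel.round(2),"jaw yaw",(10.69+rel+180).round(2))
for y in(.044,.045,.046,.047,.048):tgt(y)
plan([.4773,-.1430,.16],190.69);plan([.4773,-.1430,.108],190.69)
```

```text
box 1021 [[0.0924, 0.0312], [0.109, 0.0473], [0.1267, 0.0634]] ((104.99452209472656, 47.489200592041016), (32.97277069091797, 45.424468994140625), 87.45667266845703)
0.065 9 [[0.0771, 0.0449], [0.0773, 0.0491], [0.0776, 0.0533]]
0.07 18 [[0.0772, 0.0378], [0.0777, 0.0476], [0.0808, 0.0591]]
0.075 45 [[0.0771, 0.0355], [0.0781, 0.0473], [0.0875, 0.0598]]
0.08 108 [[0.0775, 0.0369], [0.0812, 0.0506], [0.0878, 0.0587]]
0.083 163 [[0.0781, 0.0381], [0.0827, 0.0475], [0.0878, 0.0563]]
0.086 82 [[0.0786, 0.0409], [0.0829, 0.0475], [0.0874, 0.053]]
yc 0.044 mirror [ 0.456  -0.0295] orange dir -66.74 mirror angle -38.72 jaw yaw 151.97
yc 0.045 mirror [ 0.4558 -0.0285] orange dir -66.79 mirror angle -38.74 jaw yaw 151.95
yc 0.046 mirror [ 0.4556 -0.0275] orange dir -66.85 mirror angle -38.77 jaw yaw 151.92
yc 0.047 mirror [ 0.4554 -0.0265] orange dir -66.9 mirror angle -38.79 jaw yaw 151.9
yc 0.048 mirror [ 0.4552 -0.0255] orange dir -66.95 mirror angle -38.82 jaw yaw 151.87
tcp [0.4431 0.0604 0.2496] jawyaw -168.94 down [ 0.  0. -1.] 
 delta [ 0.0896  0.0055 -0.2062] turn [0.37 0.01 0.01] F [0.  0.1 0.1] j [ 33.2  -2.5 -24.3  -0.  -68.2 -22.1] t 2.5333
tcp [0.4431 0.0604 0.2496] jawyaw -168.94 down [ 0.  0. -1.] 
 delta [ 0.1416  0.0055 -0.2062] turn [0.37 0.01 0.01] F [0.  0.1 0.1] j [ 33.2  -2.5 -24.3  -0.  -68.2 -22.1] t 2.5333
```

```bash
python3 -m crank '{"delta_pos":[[0.05,0.0055,-0.206],[0.05,0.0055,-0.206],[0.05,0.0055,-0.206],[0.05,0.0055,-0.206],[0.05,0.0055,-0.206],[0.05,0.0055,-0.206],[0.05,0.0055,-0.206],[0.143,0.0055,-0.206],[0.143,0.0055,-0.206],[0.143,0.0055,-0.206],[0.143,0.0055,-0.206],[0.143,0.0055,-0.206]],"turn":[[0.4,0,0],[0.4,0,0],[0.4,0,0],[0.4,0,0],[0.4,0,0],[0.4,0,0],[0.4,0,0],[0.4,0,0],[0.4,0,0],[0.4,0,0],[0.4,0,0],[0.4,0,0]],"grip":[1,1,1,1,1,1,1,1,1,1,1,1]}'
python3 -c "
from h import *
plan([.4774,-.1430,.108],190.69)"
```

```text
clock: 3.53
tool_pos: [0.4777, -0.1437, 0.1077]
orientation: [164.0, 90.0, -95.4]
force: [0.5, 1.1, 0.2]
opening: 0.0874
tcp [ 0.4777 -0.1437  0.1077] jawyaw -169.44 down [-0.    -0.001 -1.   ] 
 delta [-0.0003  0.0002  0.0007] turn [-0.13 -0.04 -0.01] F [0.5 1.1 0.2] j [  5.9  10.6 -30.4   0.1 -48.9   4.6] t 3.5333
```

```bash
python3 -m crank '{"delta_pos":[[0,0,0],[0,0,0],[0,0,0],[0,0,0],[0,0,0],[0,0,0],[0,0,0],[0,0,0],[0,0,0],[0,0,0],[0,0,0],[0,0,0]],"turn":[[0,0,0],[0,0,0],[0,0,0],[0,0,0],[0,0,0],[0,0,0],[0,0,0],[0,0,0],[0,0,0],[0,0,0],[0,0,0],[0,0,0]],"grip":[0,0,0,0,0,0,0,0,0,0,0,0]}'
python3 -c "
from h import *
plan([.4554,-.0262,.1077],190.69)"
```

```text
clock: 4.53
tool_pos: [0.4774, -0.1439, 0.1066]
orientation: [-100.3, 90.0, 0.2]
force: [7.2, 1.1, -5.1]
opening: 0.013
tcp [ 0.4774 -0.1439  0.1066] jawyaw -169.52 down [ 0.001  0.    -1.   ] 
 delta [-0.0011  0.0002  0.1198] turn [-0.21 -0.01  0.03] F [ 7.2  1.1 -5.1] j [  5.8  10.7 -30.6   0.  -48.8   4.6] t 4.5333
```

```bash
python3 -m crank '{"delta_pos":[[0,0,0.012],[0,0,0.026],[0,0,0.04],[0,0,0.054],[0,0,0.068],[0,0,0.082],[0,0,0.096],[0,0,0.108],[0,0,0.116],[0,0,0.119],[0,0,0.119],[0,0,0.119]],"turn":[[0,0,0],[0,0,0],[0,0,0],[0,0,0],[0,0,0],[0,0,0],[0,0,0],[0,0,0],[0,0,0],[0,0,0],[0,0,0],[0,0,0]],"grip":[0,0,0,0,0,0,0,0,0,0,0,0]}'
python3 -c "
from h import *
plan([.4554,-.0262,.1066],151.89)"
```

```text
clock: 5.53
tool_pos: [0.456, -0.0266, 0.1066]
orientation: [-65.0, 89.9, 35.5]
force: [3.7, 2.3, -3.0]
opening: 0.0118
tcp [ 0.456  -0.0266  0.1066] jawyaw -169.5 down [ 0.001  0.001 -1.   ] 
 delta [0.     0.0005 0.0005] turn [38.61  0.05  0.05] F [ 3.7  2.3 -3. ] j [ 21.5   6.8 -35.4  -0.  -47.7 -11. ] t 5.5333
```

```bash
python3 -m crank '{"delta_pos":[[0,0,0],[0,0,0],[0,0,0],[0,0,0],[0,0,0],[0,0,0],[0,0,0],[0,0,0],[0,0,0],[0,0,0],[0,0,0],[0,0,0]],"turn":[[4,0,0],[9,0,0],[14,0,0],[19,0,0],[24,0,0],[29,0,0],[33,0,0],[36,0,0],[38,0,0],[38.6,0,0],[38.6,0,0],[38.6,0,0]],"grip":[0,0,0,0,0,0,0,0,0,0,0,0]}'
python3 - <<'E'
from h import *
plan([.4554,-.0262,.1066],151.89)
for n in("wrist","scene","top"):
    s=snapshot(n);np.savez(n+"f.npz",**s)
    p=s["pixels"]
    if n=="scene": p=cv2.resize(p[160:270,190:350],None,fx=5,fy=5,interpolation=cv2.INTER_CUBIC)
    cv2.imwrite(f"pics/{n}f.png",p)
E
```

```text
clock: 6.53
tool_pos: [0.4551, -0.0275, 0.1066]
orientation: [146.3, 90.0, -151.7]
force: [-1.2, -0.6, 1.9]
opening: 0.0114
tcp [ 0.4551 -0.0275  0.1066] jawyaw 151.92 down [-0.001 -0.    -1.   ] 
 delta [-0.      0.0003  0.0013] turn [ 0.03 -0.04 -0.03] F [-1.2 -0.6  1.9] j [ 21.4   6.7 -35.5   0.  -47.8 -49.5] t 6.5333
```

View pics/wristf.png

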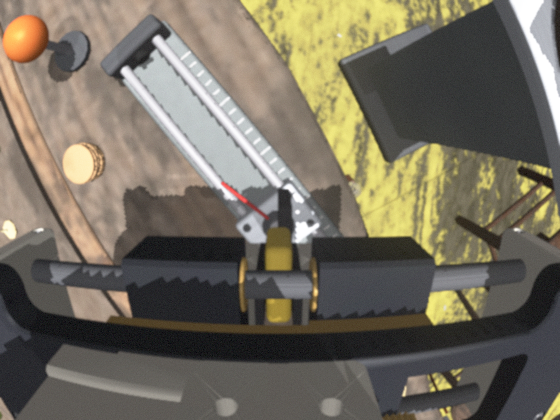

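View pics/scenef.png

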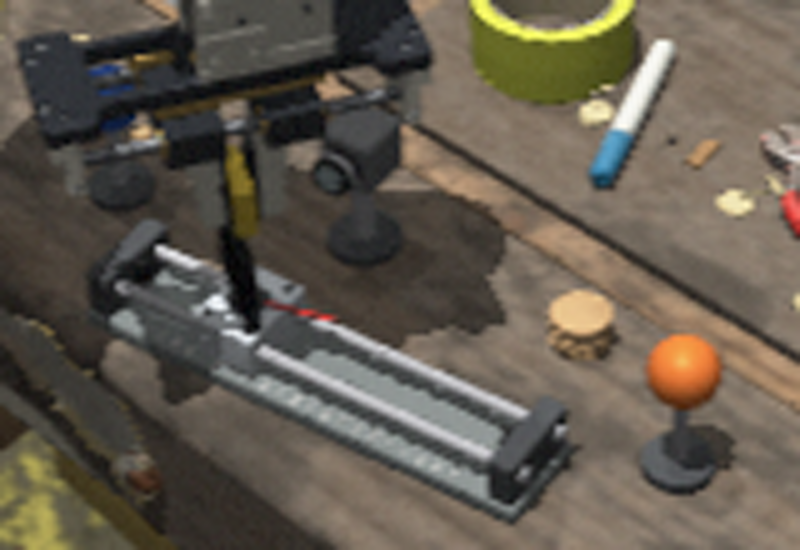

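The wrist view shows the bar gripped, the red pointer from (268,218) to (225,185), and the orange ball at (26,38). The scene crop shows the mirror standing opposite the lens and the pointer aimed towards the ball. Next I put numbers on it.

```bash
cat > chk.py <<'E'
from h import *
import sys
from scipy.optimize import least_squares
C=np.array([.46415,-.0727]);yaw=np.radians(10.69)
Rm=np.array([[np.cos(yaw),-np.sin(yaw)],[np.sin(yaw),np.cos(yaw)]])
for n,cl in((sys.argv[1],fcloud),(sys.argv[2],cloud)):
    s=load(n);W=cl(s);r=(W[...,:2]-C)@Rm;z=W[...,2]
    h=cv2.cvtColor(s["pixels"],cv2.COLOR_BGR2HSV).astype(int)
    red=((h[...,0]<5)|(h[...,0]>173))&(h[...,1]>150)&(h[...,2]>60)&(abs(r[...,0]-.01)<.06)&(abs(r[...,1]-.03)<.06)&(abs(z-.042)<.008)
    p=r[red];print(n,"red",len(p),"z",np.median(z[red]).round(4))
    if len(p)>5:
        vx,vy,x0,y0=cv2.fitLine((p*1000).astype(np.float32),cv2.DIST_HUBER,0,.01,.01).ravel()
        if vx*0-vy<0: vx,vy=-vx,-vy
        print(" pointer rel angle",np.degrees(np.arctan2(vy,vx)).round(2),"crosses x'=0 at y'",(y0-x0*vy/vx).round(2)," far end",p[p[:,1].argmin()].round(4))
    P=W[(abs(r[...,0]-.052)<.03)&(abs(r[...,1]+.19)<.03)&(z>.06)&(z<.095)]
    f=least_squares(lambda c:np.linalg.norm(P-c,axis=1)-.019,P.mean(0),loss="soft_l1",f_scale=.001);print(" orange",len(P),f.x.round(4))
    for side,(a,b) in (("+x",(.012,.025)),("-x",(-.025,-.008))):
        k=(abs(z-.042)<.003)&(r[...,0]>a)&(r[...,0]<b)&(abs(r[...,1]-.047)<.03)
        if k.sum()>10:print(" carriage",side,k.sum(),np.percentile(r[k][:,1],[1,99]).round(4))
    for lo,c,nm in((.036,-.13,"Rend"),(.036,.13,"Lend")):
        k=(z>lo)&(z<.045)&(abs(r[...,1]-c)<.02)&(abs(r[...,0])<.04)
        if k.sum()>10:print(" ",nm,k.sum(),r[k].mean(0).round(4))
    k=(h[...,0]>20)&(h[...,0]<34)&(h[...,1]>130)&(abs(z-.12)<.02)&(abs(r[...,0])<.04)&(abs(r[...,1]-.047)<.04)
    if k.sum()>20:
        q=r[k];v=cv2.fitLine((q*1000).astype(np.float32),cv2.DIST_HUBER,0,.01,.01).ravel();print(" bar",k.sum(),cv2.minAreaRect((q*1000).astype(np.float32)),"dir",np.degrees(np.arctan2(-v[0],v[1])).round(1), np.median(z[k]).round(3))
    k=(z>.06)&(z<.097)&(abs(r[...,0])<.035)&(abs(r[...,1]-.047)<.035)
    if k.sum()>20:
        q=r[k];v=cv2.fitLine((q*1000).astype(np.float32),cv2.DIST_HUBER,0,.01,.01).ravel();print(" frame",k.sum(),"dir",np.degrees(np.arctan2(-v[0],v[1])).round(1),(v[3]-v[2]*v[1]/v[0]).round(2))
    k=(abs(r[...,1]-.047)<.03)&(r[...,0]>.09)&(r[...,0]<.13)&(z>.084)&(z<.09)
    if k.sum()>20: print(" cam box",k.sum(),np.percentile(r[k],[1,99],axis=0).round(4).tolist())
E
python3 chk.py wristf scenef; python3 chk.py wristf topf|tail -7
```

```text
wristf red 93 z 0.0447
 pointer rel angle -78.22 crosses x'=0 at y' 46.28  far end [ 0.0102 -0.0023]
 orange 1720 [ 0.5507 -0.2496  0.0699]
 carriage +x 485 [0.0265 0.0486]
 carriage -x 854 [0.027  0.0648]
  Rend 1343 [-0.0008 -0.1285]
 bar 1485 ((-0.7183132171630859, 45.798927307128906), (39.89771270751953, 13.05241584777832), 52.932472229003906) dir -38.6 0.134
 frame 531 dir -25.2 68.27
scenef red 6 z 0.0447
 pointer rel angle -75.97 crosses x'=0 at y' 46.21  far end [0.0088 0.002 ]
 orange 178 [ 0.5505 -0.2463  0.0695]
 carriage +x 31 [0.0299 0.0599]
 carriage -x 45 [0.0297 0.0672]
  Rend 109 [-0.0015 -0.1281]
  Lend 88 [-0.0016  0.1311]
 bar 87 ((1.0864582061767578, 45.15113830566406), (41.42662811279297, 14.00329875946045), 38.31071472167969) dir -43.0 0.132
 frame 80 dir -34.1 60.97
 cam box 82 [[0.0905, 0.0328], [0.1266, 0.0634]]
  Rend 1343 [-0.0008 -0.1285]
 bar 1485 ((-0.7183132171630859, 45.798927307128906), (39.89771270751953, 13.05241584777832), 52.932472229003906) dir -38.6 0.134
 frame 531 dir -25.2 68.27
topf red 0 z nan
 orange 105 [ 0.5523 -0.2502  0.0718]
  Rend 67 [ 0.0004 -0.1299]
 cam box 70 [[0.0923, 0.0306], [0.1284, 0.0622]]
  return _methods._mean(a, axis=axis, dtype=dtype,
  ret = ret.dtype.type(ret / rcount)
```

Carriage edges (centre 0.0459), the pointer crossing (0.0463) and the bar (0.0458) all put the carriage at about 0.046, against the lens at 0.0473. The angle is right within noise. I nudge it 1.2 mm along +y and remeasure.

```bash
python3 -m crank '{"delta_pos":[[0,0.0004,0.0005],[0,0.0008,0.001],[0,0.0008,0.001],[0,0.0008,0.001],[0,0.0008,0.001],[0,0.0008,0.001]],"turn":[[0,0,0],[0,0,0],[0,0,0],[0,0,0],[0,0,0],[0,0,0]],"grip":[0,0,0,0,0,0]}'
cat > chk2.py <<'E'
from h import *
C=np.array([.46415,-.0727]);yaw=np.radians(10.69)
Rm=np.array([[np.cos(yaw),-np.sin(yaw)],[np.sin(yaw),np.cos(yaw)]])
s=snapshot("wrist");np.savez("wristg.npz",**s);np.savez("sceneg.npz",**snapshot("scene"))
K=s["camera_matrix"];f=s["pixels"].astype(float)
# pointer: redness-weighted centroid per column, rays cut with plane z=.0445
red=np.clip(f[...,2]-np.maximum(f[...,0],f[...,1])-25,0,None);
Rw=R.from_euler("xyz",s["rotation"],degrees=True)
pts=[]
for u in range(215,275):
    w=red[170:235,u]
    if w.sum()<60: continue
    v=170+(np.arange(65)*w).sum()/w.sum()
    a=(u-K[0][2])/K[0][0];b=(v-K[1][2])/K[1][1];rr=np.hypot(a,b)
    d=Rw.apply([a*np.sin(rr)/rr,-b*np.sin(rr)/rr,-np.cos(rr)]);t=(.0447-s["eye"][2])/d[2]
    pts.append(((s["eye"]+t*d)[:2]-C)@Rm)
p=np.array(pts)*1000
v=cv2.fitLine(p.astype(np.float32),cv2.DIST_HUBER,0,.01,.01).ravel()
if v[1]>0:v[:2]*=-1
res=(p-v[2:])@np.array([-v[1],v[0]])
print("pointer",len(p),"angle",np.degrees(np.arctan2(v[1],v[0])).round(2),"cross y'",(v[3]-v[2]*v[1]/v[0]).round(2),"rms",res.std().round(2),"span",p.min(0).round(1),p.max(0).round(1))
c=np.array([.5507,-.2496]);o=(c-C)@Rm*1000
print("wanted",[np.degrees(np.arctan2(o[1]-y,o[0])).round(2) for y in(46,47.3,48)])
plan([.4554,-.0262,.1066],151.89)
E
python3 chk2.py;python3 chk.py wristg sceneg
```

```text
clock: 7.18
tool_pos: [0.4549, -0.0258, 0.1065]
orientation: [140.4, 90.0, -157.7]
force: [-3.3, -2.2, 5.1]
opening: 0.0116
pointer 47 angle -77.8 cross y' 47.02 rms 0.12 span [ 2.  -1.8] [11.1 37.7]
wanted [np.float64(-77.51), np.float64(-77.58), np.float64(-77.62)]
tcp [ 0.4549 -0.0258  0.1065] jawyaw 151.88 down [-0.001 -0.    -1.   ] 
 delta [-0.0001 -0.0006 -0.0001] turn [-0.01 -0.03 -0.02] F [-3.4 -3.   4.9] j [ 21.6   6.7 -35.5   0.  -47.8 -49.8] t 7.2833
wristg red 96 z 0.0447
 pointer rel angle -78.14 crosses x'=0 at y' 46.85  far end [ 0.0104 -0.0016]
 orange 1701 [ 0.5507 -0.2496  0.0699]
 carriage +x 485 [0.0281 0.0503]
 carriage -x 856 [0.0286 0.0663]
  Rend 1343 [-0.0008 -0.1285]
 bar 1484 ((-0.5437178611755371, 47.270530700683594), (39.929847717285156, 13.243593215942383), 52.44111251831055) dir -38.5 0.134
 frame 523 dir -24.6 70.84
sceneg red 8 z 0.0437
 pointer rel angle -77.43 crosses x'=0 at y' 53.55  far end [0.0122 0.0047]
 orange 178 [ 0.5511 -0.246   0.07  ]
 carriage +x 34 [0.0311 0.0594]
 carriage -x 51 [0.029  0.0699]
  Rend 103 [-0.0021 -0.1279]
  Lend 88 [-0.003   0.1311]
 bar 81 ((0.5132865905761719, 45.66100311279297), (39.231536865234375, 12.968692779541016), 35.39976119995117) dir -45.1 0.132
 frame 75 dir -33.6 62.94
 cam box 86 [[0.0925, 0.0325], [0.1264, 0.0648]]
```

The carriage now reads 47.0–47.5 mm against the lens at 47.3 mm, and the pointer reads -77.8° against the -77.6° wanted. I hand it in while still holding the bar.

```bash
python3 -c "
from plant import *
close_job();print(get_obs()['clock'])"
```

```text
the job is handed in; nothing more can be done
the job is handed in; nothing more can be done
```

I gripped the yellow bar, slid the carriage about 119 mm along the rail to the bench camera, and turned the mirror about -38.8° towards the orange ball. A last 1.2 mm nudge corrected the carriage position. I handed the job in at about 7.3 s of robot time, still holding the bar.

| Last check | Measured | Wanted |
|---|---|---|
| Carriage along the rail, wrist camera | 47.0 mm (pointer), 47.3 mm (bar), 47.5 mm (carriage edges) | 47.3 mm (lens) |
| Pointer angle, wrist camera, sub-pixel fit | -77.8° | -77.6° |

- **Pointer and bar:** A coarser pointer fit from the same picture gave -78.1°. The bar direction gave a mirror angle of -38.5° against -38.8° wanted.
- **Checks that disagreed:** The distant scene camera scattered by several millimetres and degrees on the carriage, bar and pointer. My line fits to the mirror frame (about -25° in the wrist view, -34° in the scene view) did not match either. I trusted the closer wrist view of the pointer, bar and carriage edges instead.
- **Other objects:** The orange ball measured the same before and after, and tool forces stayed below about 10 N at every reading. The fingertips stayed above 0.1 m, higher than the camera, balls and pads. I did not measure the pads, tin or bottle again at the end.

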